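# Set the lathe's feed box: range key, then feed lever

### The job

Set the lathe's feed box for the next cut: first press in the range key with two bars, so that it stays down and the latched one-bar key pops up. Then click the steel feed lever along its notches to the notch with the long studded mark, without running past it, and let go. Leave the loose things on the bench alone.

Things in the scene. Friction and masses are not known exactly. Their poses are not given: they have to be found in the camera images.
- feed_box: Fixed grey box, 200 (x) x 190 (y) x 60 mm high; origin: centre of its underside, z up. Local -x faces the robot (yaw within 0.35 rad), local +y is left seen from the robot. On top: two square keys side by side along local y on the near side (local x = -68 mm); beyond it a half-round drum, from whose slot the feed lever sticks out.
- lever_pivot (a point): on the lever's turning axis, at local (45, 0, 60) mm of the box; the axis runs along the box's local x. Around it lies the half-round drum: radius 41 mm, 70 mm long along local x.
- target_mark (a point): the target mark, on the drum at the fifth notch from the right (seen from the robot). Seven white marks beside the slot, on both sides, show the notches; this one is longer and thicker than the others with a round stud at each end. The lever is on target when it points from the pivot through this mark.
- lever_grip (a point): middle of the straight steel lever bar, 82 mm from the pivot. The bar is 14 mm thick along the box's local x (flat faces: pinch it with fingers closing along local x) and 10 mm wide along the swing; its rounded end, 18 mm across, reaches 99 mm from the pivot.
- lever (a joint): lever angle, rad: 0 = first notch, leaning 0.69 to local -y (right); grows to local +y (left), 0.23 (19 mm at the grip) per notch, to 1.38 at the seventh; upright 0.69. Target 0.92, the fifth notch. Starts in one of the first four. A detent pulls it to the nearest notch; the hump half-way to the next takes about 3.7 N at the grip, then it snaps into that notch.
- key1_top (a point): centre of the top of the one-bar key, the left one (local y = +30 mm), latched at the start. Both keys are plastic, 26 x 26 mm, 60 mm apart; a key's top is 76 mm above the bench when up and 69 mm when latched.
- key2_top (a point): centre of the top of the two-bar key, the right one (local y = -30 mm); up at the start; the one to press
- key1 (a joint): depth of the one-bar key, m: 0 up, 0.007 latched down. The keys are interlocked: exactly one is down; as the other is pressed the latched one comes up.
- key2 (a joint): depth of the two-bar key, m: 0 up, 0.007 latched down. Pressing takes about 4 N at first; past half-way it snaps down by itself onto its stop at 0.007.
- wrench: loose steel wrench lying on the bench, a bystander, about 180 mm long; origin at its middle on the underside
- tool_bit: loose lathe tool bit, a square bar 16 x 16 mm, about 127 mm long, a bystander; origin under its middle
- clamp_bolt: loose square-headed bolt standing on its head, 22 mm wide, 65 mm high, a bystander; origin under its head
- nut_cup: loose metal cup, 76 mm across, 60 mm high, a bystander; origin under its middle

How it is judged:
By the outcome, as a careful person would: the job done as asked, in the order asked, and still so for the second after the job is handed in, with the robot touching nothing.
It also fails if it takes over 45 s, if anything falls off the work surface, if the arm or the gripper's body presses on something with over 40 N, if the wrist force passes 120 N, or if a joint passes its speed limit or range.

### The arm

A 6-joint arm with a two-finger parallel gripper is mounted at the origin on the work surface. World frame = base frame: x ahead of the robot, y to its left, z up, the work surface at z = 0. Lengths are in mm, angles in degrees, forces in N, time in s.
With the tool pointing down it reaches from about 300 to 850 mm from the base axis. Payload 4.2 kg.
Tool frame: the origin (TCP) lies at the very end of the fingers, on their centre line; the grasp point (between the pads) lies 19 mm behind it; z points along the fingers, y is the direction in which the jaws open and shut (so a half turn about z gives the same grasp; the last joint's range is limited). The gripper opens to 91 mm and grips with 3 to 60 N. Pads are 32 mm wide; open, the fingers measure 118 mm over their backs; the gripper's body (76 mm by 178 mm) begins 60 mm behind the grasp point.
Start: joints at [63.541, 18.312, 89.639, -0, 72.044, -1.146], TCP at [245.856, 519.806, 213.976] pointing down, gripper open.
Joint ranges: [-177.97, 177.97], [-48.28, 115.42], [12.27, 149.76], [-77.06, 257.06], [2.81, 150.46], [-146.56, 146.56]. Speed limits (degrees/s): [147.25, 147.25, 180, 180, 180, 180].

### API

Orientations are given as [roll, pitch, yaw] about the fixed x, y, z axes, in that order (R = Rz(yaw) Ry(pitch) Rx(roll)).
In Python, from workcell import telemetry, grab_frame, job gives the robot as it stands.
- The arm moves only by the tool drive_tool, never from a script. Its argument "moves" is a list of rows, each an object of numbers: "claw": the closure, from -1 (fully open) to 1 (shut); "dx", "dy", "dz": the shift along the tool's x, y, z in units of 20 mm (1.0 is 20 mm); "yaw": the turn about the tool's z in units of 0.15 rad (1.0 is 0.15 rad). In form: [{"claw": .., "dx": .., "dy": .., "dz": .., "yaw": ..}, ...]. A call has 1 to 5 rows; each row shifts and turns the pose as measured when the row begins, along the tool's axes as they then stand; what a row does not reach is not made up. A row lasts 1/8 s, in which the tool goes at most 62.5 mm and 10.7 degrees, less where a joint would pass 70% of its speed; a pose out of reach is approached as far as the arm can. A call with a number of a shift or a turn outside -1 to 1 is refused whole. A call with a gripper value outside its range is refused whole. The fingers move at their own pace and stop on an object; "grip_force" is the grip in N (left out, the last holds). Time passes only in rows, so rows that do not move let the fingers close. It gives the time, the measured TCP pose, the force and the opening at its end, in the units of the state.
- telemetry.state(): the state, without advancing time (a new reading comes with each control period).
- grab_frame(name): name is "side" or "top"; returns a dict with "color" (420x560x3 uint8, blue, green, red), "vertical_fov" (degrees; the focal length in pixels is half the picture's height over the tangent of half this angle, whatever the lens; pixels are square), "cx", "cy" (the principal point, pixels), "pose" (4x4, takes a point from camera to world coordinates). Camera axes: x right, y down, z forward; pixel columns grow to the right and rows downward; lengths in mm; the calibration is good to about 2 mm. A picture is of the moment at which its call begins. There is no depth.
- job.job_done(): hands the job in, once; it reports no verdict.
The state is a dict: "time_s": time; "qpos": joint angles; "qvel": joint speeds; "effort": joint torques, N m; "ee_pos": TCP position; "ee_rot": TCP orientation; "force": force on the tool from outside, world axes, zero at the start; "torque": the same for the moment, N m; "gripper_width": finger opening in mm.
Only numpy, scipy, OpenCV 4.12 (cv2) and the standard library are available. Lean on these libraries where they do the work, as an engineer would, in place of code of your own. Each camera call takes 0.05 s, during which the arm holds its last target.

## Working session

There is one attempt and no reset: what is moved stays moved. The work goes in short steps, Python scripts to look and compute and a tool call to move; the robot and the scene stay as the last step left them, time stands still between calls to the robot, and variables do not carry over. Pictures are saved under pics/ and viewed, and the job is handed in when it is done.

Besides the shell and the picture viewer there is one more tool, called after ">>>" as name(argument=value, ...), one argument or row to a line, values as JSON. drive_tool: Moves the arm, as the interface text tells. Its arguments: {"type":"object","properties":{"moves":{"type":"array"},"grip_force":{"type":"number"}},"required":["moves"]}

```bash
mkdir -p pics; ls; cat > h.py <<'E'
import numpy as np, cv2
from workcell import telemetry, grab_frame, job
def shot(name,fn):
    f=grab_frame(name); cv2.imwrite(f'pics/{fn}.png',f['color'])
    np.savez(f'pics/{fn}.npz',color=f['color'],K=[210/np.tan(np.radians(f['vertical_fov'])/2),f['cx'],f['cy']],pose=f['pose']); return f
def load(fn):
    d=np.load(f'pics/{fn}.npz'); return d['color'],d['K'],d['pose']
def ray(fn,u,v,z):
    _,(f,cx,cy),P=load(fn); d=P[:3,:3]@np.array([(u-cx)/f,(v-cy)/f,1]); o=P[:3,3]
    return o+d*(z-o[2])/d[2]
def proj(fn,p):
    _,(f,cx,cy),P=load(fn); c=P[:3,:3].T@(np.array(p)-P[:3,3]); return np.array([f*c[0]/c[2]+cx,f*c[1]/c[2]+cy])
def crop(fn,x0,y0,x1,y1,s,out):
    c=load(fn)[0][y0:y1,x0:x1]; cv2.imwrite(f'pics/{out}.png',cv2.resize(c,None,fx=s,fy=s,interpolation=cv2.INTER_CUBIC))
E
python3 - <<'E'
from h import *
for n in('side','top'):
    f=shot(n,n+'0'); print(n,f['vertical_fov'],f['cx'],f['cy'],np.round(f['pose'],3).tolist())
print(telemetry.state())
E
```

```text
pics
side 54.736508305588714 286.89939755565166 207.8165306374772 [[0.906, -0.224, 0.36, 109.165], [-0.424, -0.483, 0.766, -826.681], [0.002, -0.847, -0.532, 694.723], [0.0, 0.0, 0.0, 1.0]]
top 47.10170154114324 273.7129661580924 211.45986477484848 [[0.025, -0.986, 0.164, 345.773], [-0.999, -0.02, 0.032, 0.02], [-0.028, -0.165, -0.986, 1210.211], [0.0, 0.0, 0.0, 1.0]]
{'time_s': 0.1, 'qpos': array([ 6.35415838e+01,  1.83476452e+01,  8.96992324e+01, -2.58621883e-03,
        7.20439306e+01, -1.14724612e+00]), 'qvel': array([ 0.05477023, -0.2035426 , -0.30110887, -0.01444811,  0.09565923,
        0.05485609]), 'effort': array([-4.45662763e-04, -4.13329732e+01, -2.32510632e+01,  7.28940102e-02,
        4.22227755e-02, -5.21334323e-05]), 'ee_pos': array([245.65549426, 519.38407   , 213.20893676]), 'ee_rot': array([-1.79909161e+02,  6.40341695e-04,  1.54689630e+02]), 'force': array([0.2729948 , 0.66276099, 1.18227574]), 'torque': array([0.02301739, 0.01311745, 0.01265658]), 'gripper_width': 90.94496428779367}
```

View pics/side0.png

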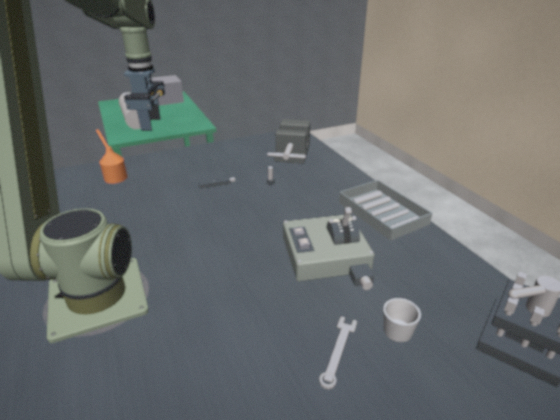

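View pics/top0.png

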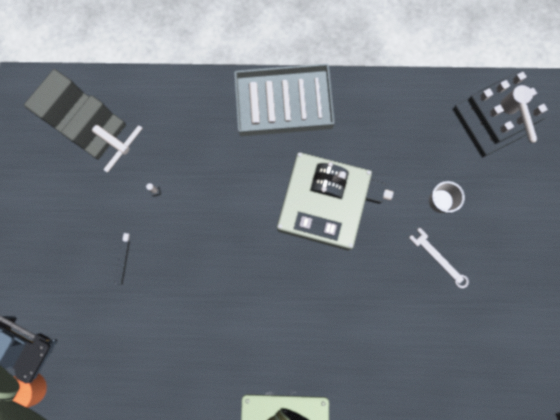

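```bash
python3 - <<'E'
from h import *
crop('top0',265,140,405,260,5.5,'t0c'); crop('side0',275,195,385,290,7,'s0c')
E
```

```text
(no output)
```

View pics/t0c.png

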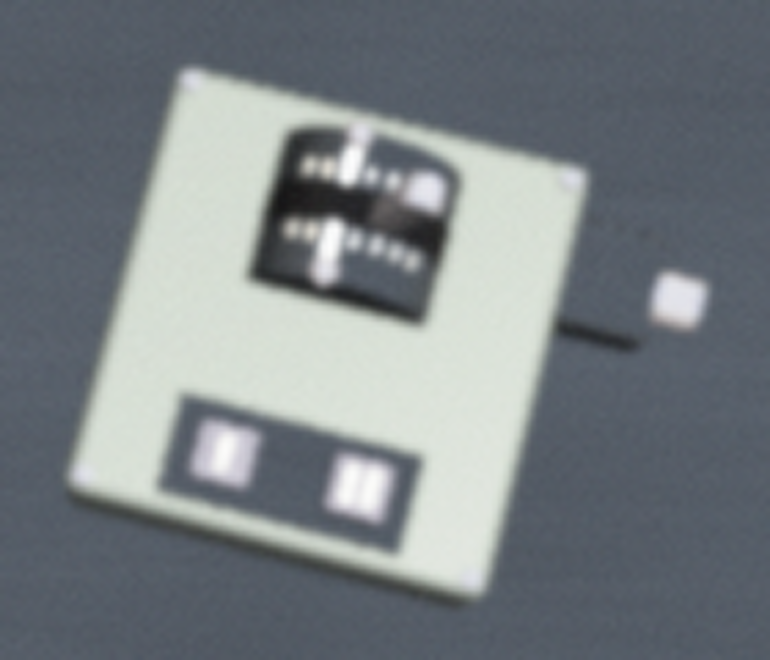

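View pics/s0c.png

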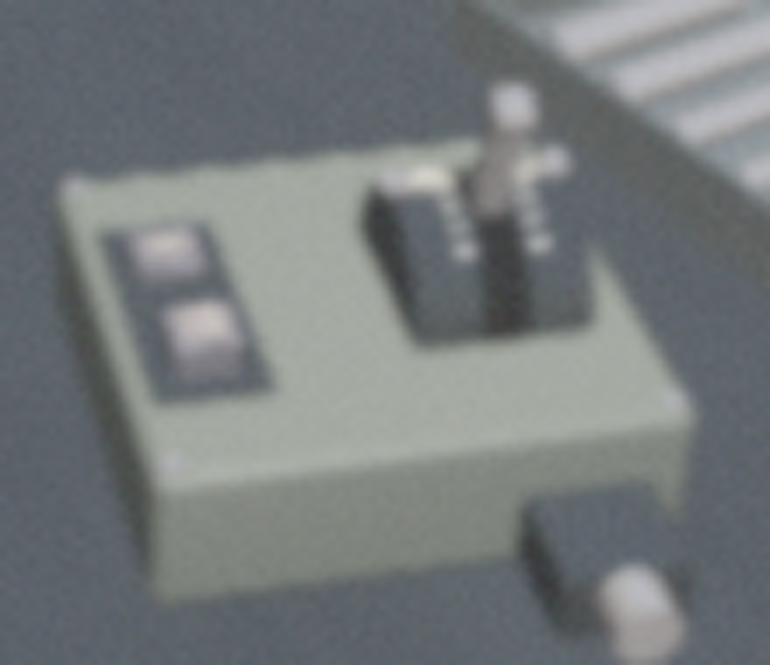

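```bash
cat > fit.py <<'E'
from h import *
from scipy.optimize import least_squares
def T(x,y,s,o): return np.array([(x+.5)/s-.5+o[0],(y+.5)/s-.5+o[1]])
t=lambda x,y:T(x,y,5.5,(265,140)); s=lambda x,y:T(x,y,7,(275,195))
obs=[('top0',t(185,70),(100,95,60)),('top0',t(588,170),(100,-95,60)),('top0',t(70,488),(-100,95,60)),('top0',t(482,592),(-100,-95,60)),
('top0',t(226,453),(-68,30,69)),('top0',t(361,487),(-68,-30,76)),
('side0',s(62,182),(-100,95,60)),('side0',s(155,485),(-100,-95,60)),('side0',s(692,412),(100,-95,60)),('side0',s(166,243),(-68,30,69)),('side0',s(203,322),(-68,-30,76))]
def W(p,l): c,sn=np.cos(p[2]),np.sin(p[2]); return np.array([p[0]+c*l[0]-sn*l[1],p[1]+sn*l[0]+c*l[1],l[2]])
def res(p): return np.concatenate([proj(f,W(p,l))-o for f,o,l in obs])
def leverp(th,r,x=45): a=th-.69; return (x,r*np.sin(a),60+r*np.cos(a))
if __name__=='__main__':
    r=least_squares(res,[600,-100,-.2],x_scale=[1,1,.01]); p=r.x
    print(p,np.degrees(p[2]));print(np.round(r.fun.reshape(-1,2),1))
    np.save('box.npy',p)
    print('cup..',[np.round(W(p,l),1) for l in [(-68,30,69),(-68,-30,76),(45,0,60)]])
    for o in [('top0',t(425,188)),('side0',s(514,105))]:
        for n in range(7): print(o[0],n,np.round(proj(o[0],W(p,leverp(.23*n,90)))-o[1],1))
E
python3 fit.py
```

```text
[ 5.71019111e+02 -8.47950528e+01 -2.42186527e-01] -13.87626584630828
[[-1.1 -1.9]
 [ 0.9 -0.9]
 [-1.5 -0.3]
 [ 0.6  1.4]
 [-0.2 -0.3]
 [-0.  -0.3]
 [-1.7  0.3]
 [-0.5  0.3]
 [ 1.3  0.8]
 [-0.3  0.9]
 [-0.4  0.8]]
cup.. [array([512.2, -39.4,  69. ]), array([497.8, -97.6,  76. ]), array([614.7, -95.6,  60. ])]
top0 0 [14.1  6.7]
top0 1 [7.3 3.7]
top0 2 [-0.7  0.8]
top0 3 [-9.4 -1.7]
top0 4 [-18.3  -3.7]
top0 5 [-26.8  -5.1]
top0 6 [-34.4  -5.7]
side0 0 [ 3.1 15.6]
side0 1 [1.2 7.9]
side0 2 [-1.1  1.4]
side0 3 [-3.6 -3.6]
side0 4 [-6.1 -7. ]
side0 5 [-8.6 -8.5]
side0 6 [-10.8  -8.2]
```

>>> drive_tool(
  moves=[
    {"claw": 1,"dx": -1,"dy": -1,"dz": 0,"yaw": 0},
    {"claw": 1,"dx": -1,"dy": -1,"dz": 0,"yaw": 0},
    {"claw": 1,"dx": -1,"dy": -1,"dz": 0,"yaw": 0},
    {"claw": 1,"dx": -1,"dy": -1,"dz": 0,"yaw": 0},
    {"claw": 1,"dx": -1,"dy": -1,"dz": 0,"yaw": 0},
  ],
  grip_force=25,
)

```text
time_s: 0.72
ee_pos: [293.3, 382.9, 210.7]
ee_rot: [-179.6, -0.0, 154.9]
force: [1.1, 0.2, 0.3]
gripper_width: 43.8
```

>>> drive_tool(
  moves=[
    {"claw": 1,"dx": -1,"dy": -1,"dz": -0.1,"yaw": 0},
    {"claw": 1,"dx": -1,"dy": -1,"dz": -0.1,"yaw": 0},
    {"claw": 1,"dx": -1,"dy": -1,"dz": -0.1,"yaw": 0},
    {"claw": 1,"dx": -1,"dy": -1,"dz": -0.1,"yaw": 0},
    {"claw": 1,"dx": -1,"dy": -1,"dz": -0.1,"yaw": 0},
  ],
)

```text
time_s: 1.35
ee_pos: [341.5, 244.4, 219.9]
ee_rot: [-179.4, -0.1, 154.9]
force: [0.4, -1.0, 0.5]
gripper_width: 0.3
```

>>> drive_tool(
  moves=[
    {"claw": 1,"dx": -1,"dy": -1,"dz": -0.1,"yaw": 0},
    {"claw": 1,"dx": -1,"dy": -1,"dz": -0.1,"yaw": 0},
    {"claw": 1,"dx": -1,"dy": -1,"dz": -0.1,"yaw": 0},
    {"claw": 1,"dx": -1,"dy": -1,"dz": -0.1,"yaw": 0},
    {"claw": 1,"dx": -1,"dy": -1,"dz": -0.1,"yaw": 0},
  ],
)

```text
time_s: 1.98
ee_pos: [389.6, 106.4, 229.7]
ee_rot: [-179.3, -0.2, 154.9]
force: [-0.0, 0.1, 0.4]
gripper_width: 0.5
```

>>> drive_tool(
  moves=[
    {"claw": 1,"dx": 0,"dy": 0,"dz": 0,"yaw": 1},
    {"claw": 1,"dx": 0,"dy": 0,"dz": 0,"yaw": 1},
    {"claw": 1,"dx": 0,"dy": 0,"dz": 0,"yaw": 1},
    {"claw": 1,"dx": 0,"dy": 0,"dz": 0,"yaw": 1},
    {"claw": 1,"dx": 0,"dy": 0,"dz": 0,"yaw": 1},
  ],
)

```text
time_s: 2.6
ee_pos: [388.7, 103.9, 228.3]
ee_rot: [-179.1, 0.3, 110.3]
force: [0.0, -1.0, 0.0]
gripper_width: 0.4
```

>>> drive_tool(
  moves=[
    {"claw": 1,"dx": 0,"dy": 0,"dz": 0,"yaw": 1},
    {"claw": 1,"dx": 0,"dy": 0,"dz": 0,"yaw": 1},
    {"claw": 1,"dx": 0,"dy": 0,"dz": 0,"yaw": 1},
    {"claw": 1,"dx": 0,"dy": 0,"dz": 0,"yaw": 1},
    {"claw": 1,"dx": 0,"dy": 0,"dz": 0,"yaw": 0.1},
  ],
)

```text
time_s: 3.22
ee_pos: [387.1, 103.4, 226.7]
ee_rot: [-179.3, 0.9, 73.9]
force: [0.1, -0.1, 0.5]
gripper_width: 0.2
```

>>> drive_tool(
  moves=[
    {"claw": 1,"dx": -1,"dy": 1,"dz": 0,"yaw": -0.2},
    {"claw": 1,"dx": -1,"dy": 1,"dz": 0,"yaw": 0},
    {"claw": 1,"dx": -1,"dy": 1,"dz": 0,"yaw": 0},
    {"claw": 1,"dx": -1,"dy": 1,"dz": 0,"yaw": 0},
    {"claw": 1,"dx": -1,"dy": 1,"dz": 0,"yaw": 0},
  ],
)

```text
time_s: 3.85
ee_pos: [459.8, -20.3, 226.1]
ee_rot: [-179.1, 0.9, 76.6]
force: [0.4, 0.5, -0.2]
gripper_width: 0.1
```

>>> drive_tool(
  moves=[
    {"claw": 1,"dx": -1,"dy": 0.8,"dz": 0,"yaw": 0},
    {"claw": 1,"dx": -1,"dy": 0.8,"dz": 0.5,"yaw": 0},
    {"claw": 1,"dx": -0.8,"dy": 0.8,"dz": 0.5,"yaw": 0},
    {"claw": 1,"dx": 0,"dy": 0,"dz": 0.5,"yaw": 0},
  ],
)

```text
time_s: 4.35
ee_pos: [494.9, -89.8, 195.1]
ee_rot: [-179.2, 0.9, 77.0]
force: [-0.7, 0.5, -0.1]
gripper_width: 0.3
```

```bash
cat >> h.py <<'E'
def togo(tgt,yaw=76.1):
    s=telemetry.state(); p=s['ee_pos']; a=np.radians(s['ee_rot'][2]); d=np.array(tgt)-p
    print('t',s['time_s'],p.round(1),s['ee_rot'].round(1),'F',s['force'].round(1),'w',round(s['gripper_width'],1))
    print('units dx,dy,dz',np.round([(d[0]*np.cos(a)+d[1]*np.sin(a))/20,(d[0]*np.sin(a)-d[1]*np.cos(a))/20,-d[2]/20],2),'yaw',round((s['ee_rot'][2]-yaw)/8.594,2))
E
python3 - <<'E'
from h import *
from fit import W
p=np.load('box.npy'); togo(W(p,(-71,-30,100)))
crop  # 
shot('top','top1'); crop('top1',265,140,405,260,5.5,'t1c')
E
```

```text
t 4.35 [494.9 -89.8 195.1] [-179.2    0.9   77. ] F [-0.7  0.5 -0.1] w 0.3
units dx,dy,dz [-0.35  0.08  4.75] yaw 0.1
```

View pics/t1c.png

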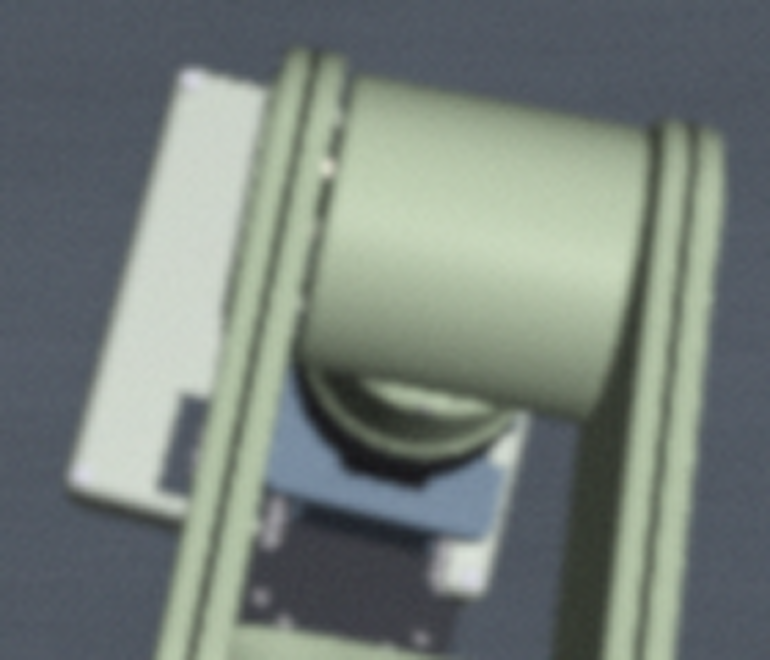

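>>> drive_tool(
  moves=[
    {"claw": 1,"dx": -0.35,"dy": 0.1,"dz": 0.9,"yaw": 0.1},
    {"claw": 1,"dx": 0,"dy": 0,"dz": 0.9,"yaw": 0},
    {"claw": 1,"dx": 0,"dy": 0,"dz": 0.9,"yaw": 0},
    {"claw": 1,"dx": 0,"dy": 0,"dz": 0.9,"yaw": 0},
    {"claw": 1,"dx": 0,"dy": 0,"dz": 0.6,"yaw": 0},
  ],
)

```text
time_s: 5.03
ee_pos: [489.3, -92.6, 108.0]
ee_rot: [-178.9, 0.7, 76.6]
force: [0.3, 0.4, -0.3]
gripper_width: 0.5
```

```bash
python3 - <<'E'
from h import *
from fit import W
p=np.load('box.npy'); 
shot('side','side1'); crop('side1',265,170,385,290,5,'s1c');togo(W(p,(-70,-30,76)))
print('TCP proj in crop',(proj('side1',telemetry.state()['ee_pos'])-[265,170]+.5)*5-.5)
E
```

```text
t 5.075 [488.4 -92.4 106.7] [-178.7    0.8   76.6] F [-0.9 -0.7 -1.3] w 0.4
units dx,dy,dz [-0.14  0.42  1.54] yaw 0.06
TCP proj in crop [172.77940591 308.55487089]
```

View pics/s1c.png

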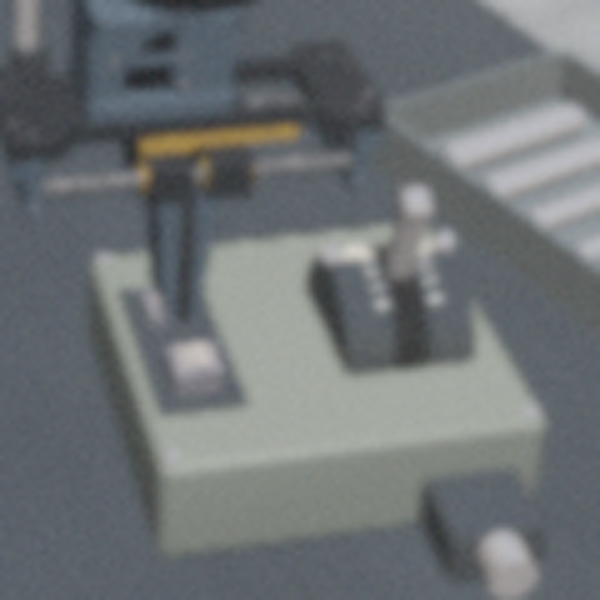

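>>> drive_tool(
  moves=[
    {"claw": 1,"dx": -0.15,"dy": 0.3,"dz": 0.7,"yaw": 0},
    {"claw": 1,"dx": -0.05,"dy": 0.05,"dz": 0.5,"yaw": 0},
  ],
)

```text
time_s: 5.32
ee_pos: [494.8, -98.1, 82.4]
ee_rot: [-178.9, 0.7, 76.6]
force: [0.8, 1.4, -0.0]
gripper_width: 0.5
```

```bash
python3 - <<'E'
from h import *
from fit import W
p=np.load('box.npy'); togo(W(p,(-70,-30,69)))
E
```

```text
t 5.325 [494.8 -98.1  82.4] [-178.9    0.7   76.6] F [ 0.8  1.4 -0. ] w 0.5
units dx,dy,dz [0.06 0.04 0.67] yaw 0.06
```

>>> drive_tool(
  moves=[
    {"claw": 1,"dx": 0.05,"dy": 0.05,"dz": 0.25,"yaw": 0},
    {"claw": 1,"dx": 0,"dy": 0,"dz": 0.15,"yaw": 0},
  ],
)

```text
time_s: 5.58
ee_pos: [496.0, -97.4, 73.7]
ee_rot: [-178.8, 0.7, 76.6]
force: [-0.9, 1.5, 3.6]
gripper_width: 0.3
```

>>> drive_tool(
  moves=[
    {"claw": 1,"dx": 0,"dy": 0,"dz": 0.15,"yaw": 0},
    {"claw": 1,"dx": 0,"dy": 0,"dz": 0.1,"yaw": 0},
  ],
)

```text
time_s: 5.82
ee_pos: [496.1, -97.5, 69.2]
ee_rot: [-178.9, 0.7, 76.6]
force: [-4.2, 0.9, 15.0]
gripper_width: 0.4
```

>>> drive_tool(
  moves=[
    {"claw": 1,"dx": 0,"dy": 0,"dz": -0.5,"yaw": 0},
    {"claw": 1,"dx": 0,"dy": 0,"dz": -1,"yaw": 0},
    {"claw": 1,"dx": 0,"dy": 0,"dz": -1,"yaw": 0},
    {"claw": 1,"dx": 0,"dy": 0,"dz": -1,"yaw": 0},
    {"claw": 0.2,"dx": 0,"dy": 0,"dz": -1,"yaw": 0},
  ],
)

```text
time_s: 6.45
ee_pos: [497.8, -96.8, 162.6]
ee_rot: [-178.9, 0.7, 76.6]
force: [1.1, -0.3, 0.6]
gripper_width: 8.0
```

>>> drive_tool(
  moves=[
    {"claw": 0.2,"dx": 0,"dy": 0,"dz": -1,"yaw": 0},
    {"claw": 0.2,"dx": 0,"dy": 0,"dz": -0.3,"yaw": 0},
  ],
)

```text
time_s: 6.7
ee_pos: [499.2, -96.8, 191.5]
ee_rot: [-179.1, 0.7, 76.6]
force: [0.1, -0.1, 0.4]
gripper_width: 28.0
```

```bash
python3 - <<'E'
from h import *
from fit import W,leverp
p=np.load('box.npy'); shot('side','side2'); crop('side2',265,170,385,290,5,'s2c')
g=W(p,leverp(.46,82)); print(g); togo(g-[0,0,19])
E
```

```text
[ 610.22248362 -113.7358039   139.84064439]
t 6.75 [499.2 -96.8 191.6] [-179.1    0.7   76.6] F [ 0.  -0.2 -0.3] w 31.8
units dx,dy,dz [0.46 5.59 3.54] yaw 0.06
```

View pics/s2c.png

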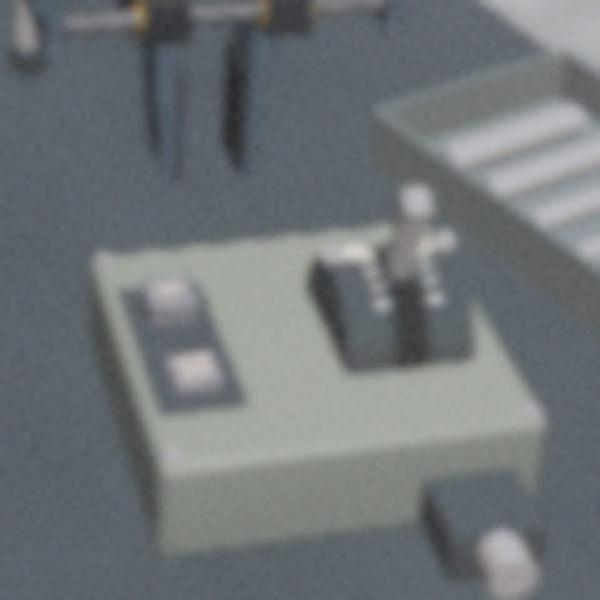

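>>> drive_tool(
  moves=[
    {"claw": 0,"dx": 0.2,"dy": 1,"dz": 0,"yaw": 0},
    {"claw": 0,"dx": 0.15,"dy": 1,"dz": 0,"yaw": 0},
    {"claw": 0,"dx": 0.1,"dy": 1,"dz": 0,"yaw": 0},
    {"claw": 0,"dx": 0,"dy": 1,"dz": 0,"yaw": 0},
    {"claw": 0,"dx": 0,"dy": 1,"dz": 0,"yaw": 0},
  ],
)

```text
time_s: 7.38
ee_pos: [598.0, -110.9, 186.3]
ee_rot: [-178.7, 0.8, 76.6]
force: [0.4, 0.9, 0.1]
gripper_width: 45.7
```

```bash
python3 - <<'E'
from h import *
from fit import W,leverp
p=np.load('box.npy'); 
g=W(p,leverp(.46,82)); togo(g-[0,0,19])
E
```

```text
t 7.375 [ 598.  -110.9  186.3] [-178.7    0.8   76.6] F [0.4 0.9 0.1] w 45.7
units dx,dy,dz [0.   0.63 3.27] yaw 0.06
```

>>> drive_tool(
  moves=[
    {"claw": 0,"dx": 0,"dy": 0.6,"dz": 0,"yaw": 0},
    {"claw": 0,"dx": 0,"dy": 0.05,"dz": 0.4,"yaw": 0},
  ],
)

```text
time_s: 7.62
ee_pos: [611.2, -114.2, 176.3]
ee_rot: [-178.6, 0.8, 76.6]
force: [-0.2, 1.4, 1.0]
gripper_width: 45.7
```

```bash
python3 - <<'E'
from h import *
from fit import W,leverp
p=np.load('box.npy'); shot('side','side3'); crop('side3',285,140,405,260,5,'s3c')
shot('top','top3'); crop('top3',265,140,405,260,5.5,'t3c')
g=W(p,leverp(.46,82)); togo(g-[0,0,19])
E
```

```text
t 7.725 [ 609.4 -113.8  175. ] [-178.4    0.8   76.6] F [-0.5 -0.7 -0.4] w 45.7
units dx,dy,dz [0.01 0.04 2.71] yaw 0.06
```

View pics/s3c.png

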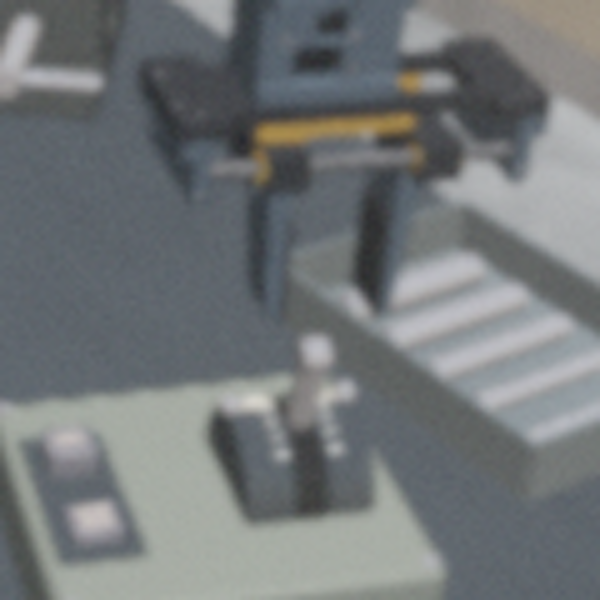

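>>> drive_tool(
  moves=[
    {"claw": 0,"dx": 0,"dy": 0,"dz": 0.7,"yaw": 0},
    {"claw": 0,"dx": 0,"dy": 0,"dz": 0.7,"yaw": 0},
    {"claw": 0,"dx": 0,"dy": 0,"dz": 0.6,"yaw": 0},
    {"claw": 0,"dx": 0,"dy": 0,"dz": 0.4,"yaw": 0},
  ],
)

```text
time_s: 8.22
ee_pos: [605.9, -113.7, 123.9]
ee_rot: [-178.3, 0.8, 76.6]
force: [-0.5, 0.9, -1.2]
gripper_width: 45.7
```

```bash
python3 - <<'E'
from h import *
from fit import W,leverp
p=np.load('box.npy'); shot('side','side4'); crop('side4',285,140,405,260,5,'s4c')
g=W(p,leverp(.46,82)); togo(g-[0,0,19])
E
```

```text
t 8.275 [ 605.3 -113.6  122.9] [-178.2    0.8   76.6] F [-0.5  0.5 -0.6] w 45.8
units dx,dy,dz [0.05 0.24 0.1 ] yaw 0.06
```

View pics/s4c.png

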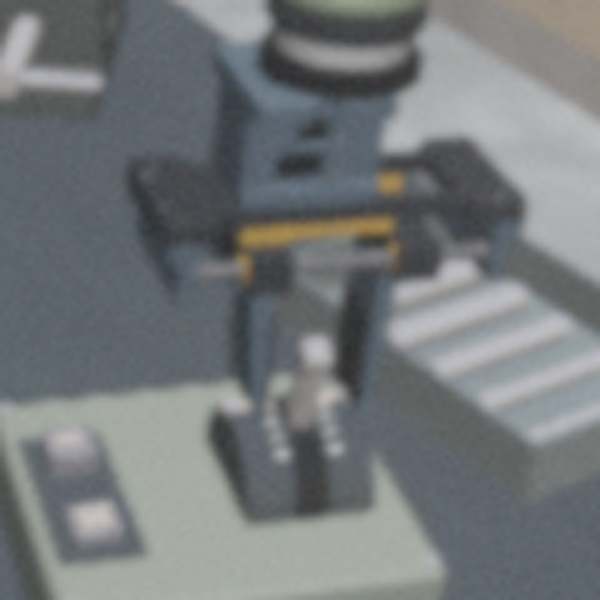

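>>> drive_tool(
  moves=[
    {"claw": 0,"dx": 0.05,"dy": 0.25,"dz": 0,"yaw": 0.06},
    {"claw": 1,"dx": 0,"dy": 0,"dz": 0,"yaw": 0},
    {"claw": 1,"dx": 0,"dy": 0,"dz": 0,"yaw": 0},
    {"claw": 1,"dx": 0,"dy": 0,"dz": 0,"yaw": 0},
    {"claw": 1,"dx": 0,"dy": 0,"dz": 0,"yaw": 0},
  ],
  grip_force=20,
)

```text
time_s: 8.9
ee_pos: [610.4, -113.7, 123.6]
ee_rot: [-178.2, 0.8, 76.1]
force: [-4.3, 1.0, 1.1]
gripper_width: 14.4
```

```bash
python3 - <<'E'
from h import *
from fit import W,leverp
p=np.load('box.npy')
for th in (.46,.69,.92):
  print(th); togo(W(p,leverp(th,82))-[0,0,19])
E
```

```text
0.46
t 8.9 [ 610.4 -113.7  123.6] [-178.2    0.8   76.1] F [-4.3  1.   1.1] w 14.4
units dx,dy,dz [-0.   -0.01  0.14] yaw -0.0
0.69
t 8.9 [ 610.4 -113.7  123.6] [-178.2    0.8   76.1] F [-4.3  1.   1.1] w 14.4
units dx,dy,dz [ 0.93 -0.01  0.03] yaw -0.0
0.92
t 8.9 [ 610.4 -113.7  123.6] [-178.2    0.8   76.1] F [-4.3  1.   1.1] w 14.4
units dx,dy,dz [ 1.87 -0.01  0.14] yaw -0.0
```

>>> drive_tool(
  moves=[
    {"claw": 1,"dx": 0.25,"dy": 0,"dz": -0.05,"yaw": 0},
    {"claw": 1,"dx": 0.25,"dy": 0,"dz": -0.03,"yaw": 0},
    {"claw": 1,"dx": 0.25,"dy": 0,"dz": -0.02,"yaw": 0},
    {"claw": 1,"dx": 0.2,"dy": 0,"dz": -0.02,"yaw": 0},
  ],
)

```text
time_s: 9.4
ee_pos: [612.6, -104.5, 125.2]
ee_rot: [-178.2, 1.9, 76.2]
force: [-3.2, -3.5, -1.0]
gripper_width: 14.1
```

```bash
python3 - <<'E'
from h import *
from fit import W,leverp
p=np.load('box.npy')
togo(W(p,leverp(.92,82))-[0,0,19])
shot('side','side5'); crop('side5',285,140,405,260,5,'s5c')
E
```

```text
t 9.4 [ 612.6 -104.5  125.2] [-178.2    1.9   76.2] F [-3.2 -3.5 -1. ] w 14.1
units dx,dy,dz [ 1.39 -0.    0.22] yaw 0.01
```

View pics/s5c.png

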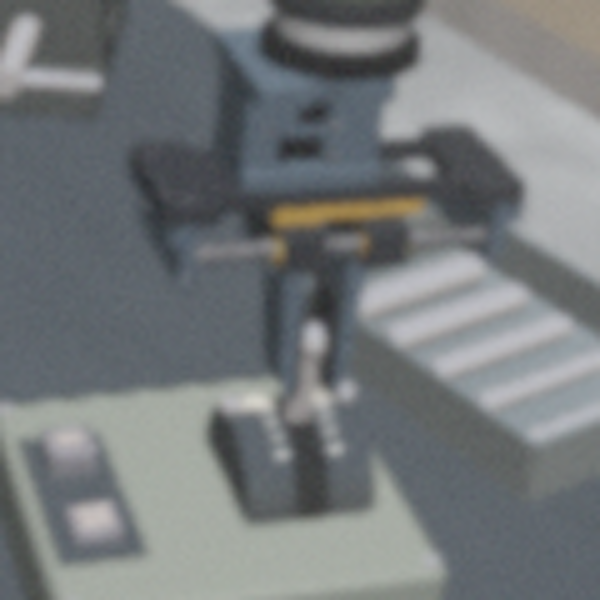

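>>> drive_tool(
  moves=[
    {"claw": 1,"dx": 0.3,"dy": 0,"dz": 0,"yaw": 0},
    {"claw": 1,"dx": 0.3,"dy": 0,"dz": 0,"yaw": 0},
  ],
)

```text
time_s: 9.7
ee_pos: [615.3, -93.6, 125.6]
ee_rot: [-178.2, 2.1, 76.2]
force: [-4.5, -4.9, 0.3]
gripper_width: 14.4
```

>>> drive_tool(
  moves=[
    {"claw": 1,"dx": 0.3,"dy": 0,"dz": 0.03,"yaw": 0},
    {"claw": 1,"dx": 0.3,"dy": 0,"dz": 0.03,"yaw": 0},
  ],
)

```text
time_s: 9.95
ee_pos: [617.7, -84.2, 124.7]
ee_rot: [-178.3, 2.5, 76.3]
force: [-2.0, -2.6, -0.3]
gripper_width: 14.4
```

```bash
python3 - <<'E'
from h import *
from fit import W,leverp
p=np.load('box.npy')
togo(W(p,leverp(.92,82))-[0,0,19])
E
```

```text
t 9.95 [617.7 -84.2 124.7] [-178.3    2.5   76.3] F [-2.  -2.6 -0.3] w 14.4
units dx,dy,dz [ 0.35 -0.01  0.19] yaw 0.02
```

>>> drive_tool(
  moves=[
    {"claw": 1,"dx": 0.25,"dy": 0,"dz": 0.05,"yaw": 0},
    {"claw": 1,"dx": 0.15,"dy": 0,"dz": 0.05,"yaw": 0},
  ],
)

```text
time_s: 10.2
ee_pos: [619.8, -75.8, 122.9]
ee_rot: [-178.3, 2.5, 76.3]
force: [-4.2, -3.6, 4.1]
gripper_width: 14.3
```

```bash
python3 - <<'E'
from h import *
from fit import W,leverp
p=np.load('box.npy')
togo(W(p,leverp(.92,82))-[0,0,19])
shot('side','side6'); crop('side6',285,140,405,260,5,'s6c')
E
```

```text
t 10.2 [619.8 -75.8 122.9] [-178.3    2.5   76.3] F [-4.2 -3.6  4.1] w 14.3
units dx,dy,dz [-0.09 -0.01  0.1 ] yaw 0.02
```

View pics/s6c.png

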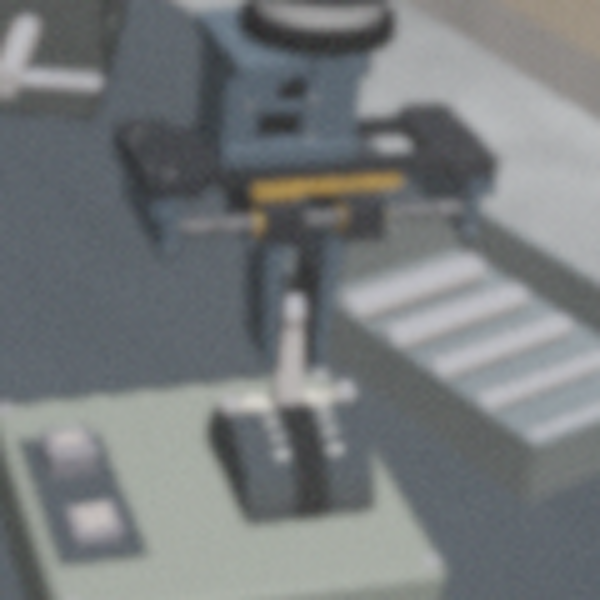

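>>> drive_tool(
  moves=[
    {"claw": 1,"dx": -0.05,"dy": 0,"dz": 0,"yaw": 0},
    {"claw": 0,"dx": 0,"dy": 0,"dz": 0,"yaw": 0},
    {"claw": 0,"dx": 0,"dy": 0,"dz": 0,"yaw": 0},
    {"claw": 0,"dx": 0,"dy": 0,"dz": 0,"yaw": 0},
    {"claw": 0,"dx": 0,"dy": 0,"dz": 0,"yaw": 0},
  ],
)

```text
time_s: 10.88
ee_pos: [621.5, -74.6, 122.1]
ee_rot: [-178.5, 2.2, 76.3]
force: [-0.5, 0.7, -0.2]
gripper_width: 45.4
```

```bash
cat > chk.py <<'E'
from h import *
from fit import W,leverp
import sys
n=sys.argv[1]; p=np.load('box.npy'); togo(W(p,leverp(.92,82))-[0,0,19])
shot('side','side'+n); crop('side'+n,285,140,405,260,5,f's{n}c')
for k in range(7): print(k,((proj('side'+n,W(p,leverp(.23*k,90)))-[285,140]+.5)*5-.5).round())
E
python3 chk.py 7
```

```text
t 10.875 [621.5 -74.6 122.1] [-178.5    2.2   76.3] F [-0.5  0.7 -0.2] w 45.4
units dx,dy,dz [-0.17 -0.08  0.06] yaw 0.02
0 [332. 428.]
1 [323. 390.]
2 [312. 357.]
3 [299. 332.]
4 [287. 315.]
5 [274. 307.]
6 [263. 309.]
```

View pics/s7c.png

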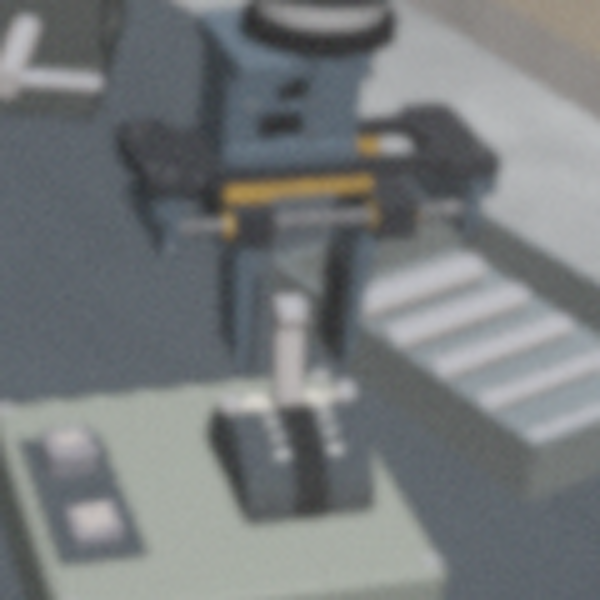

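>>> drive_tool(
  moves=[
    {"claw": 0,"dx": 0,"dy": -0.05,"dz": -0.6,"yaw": 0},
    {"claw": 0,"dx": 0,"dy": 0,"dz": -0.8,"yaw": 0},
    {"claw": 0,"dx": 0,"dy": 0,"dz": -1,"yaw": 0},
    {"claw": 0,"dx": 0,"dy": 0,"dz": -1,"yaw": 0},
    {"claw": 0,"dx": 0,"dy": 0,"dz": -1,"yaw": 0},
  ],
)

```text
time_s: 11.55
ee_pos: [623.8, -71.4, 216.2]
ee_rot: [-178.6, 2.2, 76.3]
force: [-0.8, 0.4, -0.0]
gripper_width: 45.9
```

>>> drive_tool(
  moves=[
    {"claw": 0,"dx": 1,"dy": -1,"dz": -0.5,"yaw": 0},
    {"claw": 0,"dx": 1,"dy": -1,"dz": 0,"yaw": 0},
    {"claw": 0,"dx": 1,"dy": -1,"dz": 0,"yaw": 0},
    {"claw": 0,"dx": 1,"dy": -1,"dz": 0,"yaw": 0},
    {"claw": 0,"dx": 1,"dy": -1,"dz": 0,"yaw": 0},
  ],
)

```text
time_s: 12.18
ee_pos: [547.0, 56.5, 231.2]
ee_rot: [-178.9, 1.9, 76.2]
force: [-0.2, -0.2, 0.9]
gripper_width: 45.9
```

>>> drive_tool(
  moves=[
    {"claw": 0,"dx": 1,"dy": -0.5,"dz": 0,"yaw": 0},
    {"claw": 0,"dx": 1,"dy": -0.5,"dz": 0,"yaw": 0},
    {"claw": 0,"dx": 1,"dy": 0,"dz": 0,"yaw": 0},
    {"claw": 0,"dx": 1,"dy": 0,"dz": 0,"yaw": 0},
    {"claw": 0,"dx": 0,"dy": 0,"dz": 0,"yaw": 0},
  ],
)

```text
time_s: 12.8
ee_pos: [542.1, 147.2, 231.7]
ee_rot: [-178.9, 1.8, 76.5]
force: [0.5, -1.0, 0.1]
gripper_width: 46.0
```

```bash
python3 chk.py 8; python3 - <<'E'
from h import *
from fit import W,leverp
p=np.load('box.npy')
shot('top','top8'); crop('top8',265,140,405,260,5.5,'t8c')
for k in range(7): print(k,((proj('top8',W(p,leverp(.23*k,90)))-[265,140]+.5)*5.5-.5).round())
a=load('top0')[0].astype(int);b=load('top8')[0].astype(int)
print([abs(a-b)[y0:y1,x0:x1].mean().round(1) for x0,y0,x1,y1 in[(405,225,475,295),(430,175,470,215),(370,180,400,210)]])
E
```

```text
t 12.8 [542.1 147.2 231.7] [-178.9    1.8   76.5] F [ 0.5 -1.   0.1] w 46.0
units dx,dy,dz [-10.02   6.38   5.54] yaw 0.04
0 [332. 428.]
1 [323. 390.]
2 [312. 357.]
3 [299. 332.]
4 [287. 315.]
5 [274. 307.]
6 [263. 309.]
0 [503. 225.]
1 [465. 208.]
2 [421. 192.]
3 [373. 179.]
4 [324. 167.]
5 [277. 160.]
6 [236. 156.]
[np.float64(11.1), np.float64(11.7), np.float64(10.9)]
```

View pics/t8c.png

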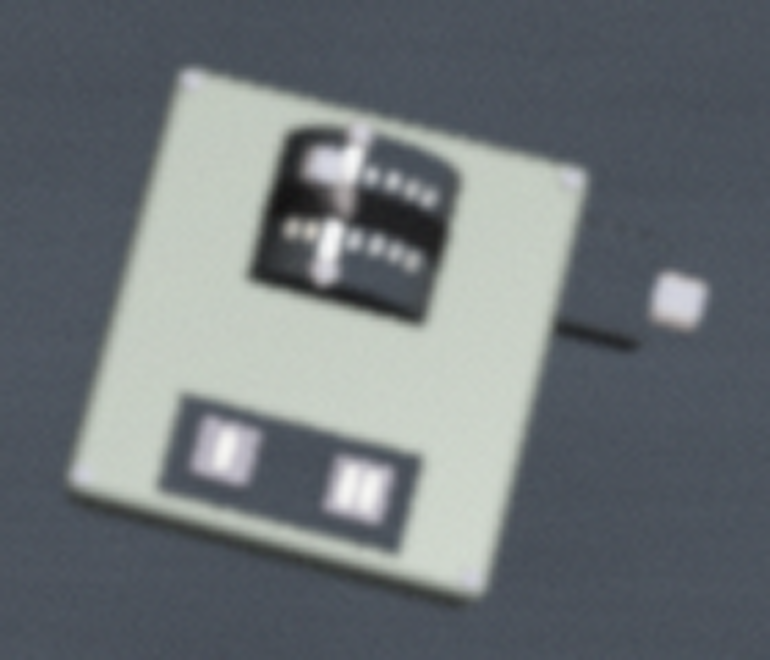

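View pics/s8c.png

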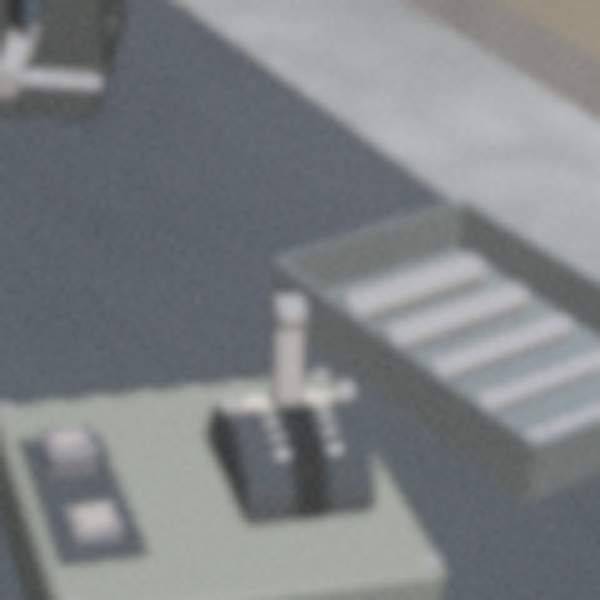

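```bash
python3 -c "
from h import *
job.job_done()"
```

```text
the job is handed in; nothing more can be done
```

The feed box is set: the two-bar key is latched down and the lever is in the fifth notch, the one with the long studded mark. I handed the job in at about 13 s.

- **Keys:** I pressed the two-bar key first, with closed fingers, down to z = 69 mm, where it met its stop at about 15 N. The side picture after lifting off shows it low and the one-bar key popped up.
- **Lever:** I pinched the bar in the third notch and moved it two notches to the left in small steps. Then I let go and lifted clear.
- **Lever checks:** After release, the lever tip was within about 1 pixel of the fifth-notch prediction in the top view. In the side view it was about 1.5 pixels off, the same offset it had before the move. The neighbouring notches lie about 3 (side view) to 9 (top view) pixels away.
- **Loose things:** None of the loose things was approached. My automatic before/after picture comparison settled nothing, because the second picture was darker overall. In the final top view crop, the one bench object in frame, just right of the box, was where it started.
- **Robot:** It ended clear of everything, with force readings near zero.

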